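Turn the seasoning row round for the serving side

TASK

Move the four seasoning containers from the white tray to the steel rack, one to a pocket and in reverse order, because the rack is served from the other side: as seen from the robot, the leftmost in the tray goes into the rightmost pocket, the second from the left into the second from the right, and so on. Stand each one upright on its pocket's floor, set down rather than dropped and never knocked over, and leave the glass bowl where it is.

Things in the scene. Friction and masses are not known exactly. Their poses are not given: they have to be found in the camera images.
- tin: square metal spice tin, 48 x 48 mm and 64 mm high, with a round screw cap of 32 mm diameter on top, up to 78 mm; about 0.2 kg. Origin: centre of its underside; z up, x and y along its sides.
- dredger: round steel flour dredger (shaker) with a domed head: straight wall 50 mm diameter up to 64 mm, then a dome, top at 85 mm; about 0.24 kg. Origin: centre of its underside; z up.
- bottle: round white plastic squeeze bottle: straight wall 48 mm diameter up to 62 mm, then a shoulder, a cap and a pointed nozzle, tip at 96 mm; rigid, about 0.22 kg. Origin: centre of its underside; z up.
- mill: round dark wooden pepper mill: straight wall 48 mm diameter up to 62 mm, then a narrow neck and a ball knob of 28 mm diameter, top at 92 mm; about 0.2 kg. Origin: centre of its underside; z up.
- service_rack: fixed steel rack, 88 mm (x) by 324 mm (y), empty at the start, with four pockets in a row at y = +120, +40, -40, -120 mm, x = 0. Each pocket is 80 mm (x) by 76 mm (y) inside; floor 6 mm above the origin; walls and dividers 4 mm thick, tops 20 mm above the origin. Origin: centre of its underside, on the table; its y runs along the row, to the robot's left, its x across the row, away from the robot.
- glass_bowl: bystander: loose amber glass bowl, 110 mm across the rim, 50 mm high, open side up, standing beyond the racks. Origin: centre of its underside.
- mat_tin: square cork mat, 68 x 68 x 4 mm, on which the tin stands at the start; fixed, marks where the tin came from. Four such mats lie in a row, 80 mm apart, in the fixed white tray (90 x 328 mm, rim 12 mm high, no dividers). Origin: centre of its underside, 4 mm above the table; y along the row to the robot's left, x across it, away from the robot (same for all four).
- mat_dredger: square cork mat, 68 x 68 x 4 mm, on which the dredger stands at the start; fixed, marks where the dredger came from. Four such mats lie in a row, 80 mm apart, in the fixed white tray (90 x 328 mm, rim 12 mm high, no dividers). Origin: centre of its underside, 4 mm above the table; y along the row to the robot's left, x across it, away from the robot (same for all four).
- mat_bottle: square cork mat, 68 x 68 x 4 mm, on which the bottle stands at the start; fixed, marks where the bottle came from. Four such mats lie in a row, 80 mm apart, in the fixed white tray (90 x 328 mm, rim 12 mm high, no dividers). Origin: centre of its underside, 4 mm above the table; y along the row to the robot's left, x across it, away from the robot (same for all four).
- mat_mill: square cork mat, 68 x 68 x 4 mm, on which the mill stands at the start; fixed, marks where the mill came from. Four such mats lie in a row, 80 mm apart, in the fixed white tray (90 x 328 mm, rim 12 mm high, no dividers). Origin: centre of its underside, 4 mm above the table; y along the row to the robot's left, x across it, away from the robot (same for all four).
There are look-alikes about, which are no part of the job. Leave any yellow look-alike of the dredger alone.

How it is judged:
By the outcome, as a careful person would: the job done as asked, in the order asked, and still so for the second after the job is handed in, with the robot touching nothing.
It also fails if it takes over 115 s, if anything falls off the work surface, if the arm or the gripper's body presses on something with over 40 N, if the wrist force passes 120 N, or if a joint passes its speed limit or range.

ROBOT

A 6-joint arm with a two-finger parallel gripper is mounted at the origin on the work surface. World frame = base frame: x ahead of the robot, y to its left, z up, the work surface at z = 0. Lengths are in mm, angles in rad, forces in N, time in s.
With the tool pointing down it reaches from about 350 to 850 mm from the base axis. Payload 8.1 kg.
Tool frame: the origin (TCP) lies at the very end of the fingers, on their centre line; the grasp point (between the pads) lies 19 mm behind it; z points along the fingers, y is the direction in which the jaws open and shut (so a half turn about z gives the same grasp; the last joint's range is limited). The gripper opens to 85 mm and grips with 20 to 120 N. Pads are 22 mm wide; open, the fingers measure 114 mm over their backs; the gripper's body (76 mm by 85 mm) begins 54 mm behind the grasp point. The pads swing forward as they close: fully open they stand 13 mm farther back than shut.
Start: joints at [-1.245, 0.13, 1.488, -0, 1.523, -0.085], TCP at [239.626, -550.077, 231.292] pointing down, gripper open.
Joint ranges: [-2.96, 2.96], [-0.89, 2.26], [0.02, 2.5], [-1.34, 4.48], [0, 2.73], [-2.66, 2.66]. Speed limits (rad/s): [2.39, 2.39, 2.79, 3.14, 3.14, 3.14].

INTERFACE

Orientations are given as a 3x3 rotation matrix whose columns are the frame's x, y, z axes.
In Python, from station import read_state, read_camera, camera_info, hand_in, recognise gives the robot as it stands.
- The arm moves only by the tool servo_tool, never from a script. Its argument "plan" is one flat list of numbers, 7 for each row, row after row: the shift along the world's x, y, z in units of 400 mm (1.0 is 400 mm), then the turn, a rotation vector about the world's x, y, z in units of pi/2 rad (1.0 is pi/2 rad), then the opening, from 0 (shut) to 1 (fully open). A call has 1 to 10 rows; each row is the pose to reach, as a shift and turn from the pose measured when the call began; what a row does not reach only later rows make up. A row lasts 1/10 s, in which the tool goes at most 50 mm and 8.59 degrees, less where a joint would pass 70% of its speed; a pose out of reach is approached as far as the arm can. A call with a number of a shift or a turn outside -1 to 1 is refused whole. A call with a gripper value outside its range is refused whole. The fingers move at their own pace and stop on an object; "force" is the grip in N (left out, the last holds). Time passes only in rows, so rows that repeat a pose let the fingers close. It gives the time, the measured TCP pose, the force and the opening at its end, in the units of the state.
- read_state(): the state, without advancing time (a new reading comes with each control period).
- read_camera(name): name is "scene" or "top"; returns the picture (420x560x3 uint8, red, green, blue); there is no depth.
- camera_info(name): a dict with "fx", "fy", "cx", "cy" (pixels), "k1" (the pictures are not rectified: a ray, as slopes to the right and down, at radius r is drawn at 1 + k1 r^2 times it, then the intrinsics apply), "R" (3x3) and "t" (3): a world point X has camera coordinates R X + t. Camera axes: x right, y down, z forward; pixel columns grow to the right and rows downward; lengths in mm; the calibration is good to about 2 mm. A picture is of the moment at which its call begins. camera_info takes no time and is no camera call.
- hand_in(): hands the job in, once; it reports no verdict.
Trained networks look in the newest picture that a camera, given by its name, has taken for a name from the list of things; names that differ only in an ending like _2 or _b are one class to them, and where a whole thing is asked for, a point or a joint stands for the part that bears it (a point fixed in the world has none). Each returns a list of dicts, best first, with "conf" (0 to 1); they miss things now and then, are a little off and sometimes report something else, mostly with a low value. They report only what shows in the picture. A call takes as long as a camera call. They do not tell look-alikes from the thing itself.
- recognise(camera, thing): "bbox" ([centre column, centre row, width, height] in pixels, round what is visible of it).
The state is a dict: "t": time; "joints": joint angles; "joint_velocities": joint speeds; "joint_torque": joint torques, N m; "tool_pos": TCP position; "orientation": TCP orientation; "force": force on the tool from outside, world axes, zero at the start; "ft_torque": the same for the moment, N m; "opening": finger opening in mm.
Only numpy, scipy, OpenCV 4.12 (cv2) and the standard library are available. Lean on these libraries where they do the work, as an engineer would, in place of code of your own. Each camera call takes 0.05 s, during which the arm holds its last target.

## Working session

There is one attempt and no reset: what is moved stays moved. The work goes in short steps, Python scripts to look and compute and a tool call to move; the robot and the scene stay as the last step left them, time stands still between calls to the robot, and variables do not carry over. Pictures are saved under pics/ and viewed, and the job is handed in when it is done.

Besides the shell and the picture viewer there is one more tool, called after ">>>" as name(argument=value, ...) on one line, values as JSON. servo_tool: Moves the arm, as the interface text tells. Shifts and turns lie within -1 to 1; 1 stands for 400 mm of shift or pi/2 rad of turn. Its arguments: {"type":"object","properties":{"plan":{"type":"array","items":{"type":"number"}},"force":{"type":"number"}},"required":["plan"]}

```bash
ls; mkdir -p pics; cat > h.py <<'E'
import numpy as np, cv2
from station import *
def snap(n,f):
    im=read_camera(n); cv2.imwrite('pics/'+f,im[:,:,::-1]); return im
def K(n):
    c=camera_info(n); return c
def ray(n,u,v):
    c=camera_info(n); x=(u-c['cx'])/c['fx']; y=(v-c['cy'])/c['fy']
    xd=np.array([x,y]); p=xd.copy()
    for _ in range(30): p=xd/(1+c['k1']*(p@p))
    R=np.array(c['R']);t=np.array(c['t'])
    d=R.T@np.array([p[0],p[1],1.]); o=-R.T@t
    return o,d
def at(n,u,v,z):
    o,d=ray(n,u,v); return o+d*(z-o[2])/d[2]
def proj(n,X):
    c=camera_info(n); p=np.array(c['R'])@np.array(X,float)+np.array(c['t']); s=p[:2]/p[2]; s=s*(1+c['k1']*(s@s))
    return np.array([s[0]*c['fx']+c['cx'],s[1]*c['fy']+c['cy']])
E
python3 - <<'E'
from h import *
for n in('scene','top'):
    snap(n,n+'0.png'); c=camera_info(n); print(n,c, -np.array(c['R']).T@np.array(c['t']))
print(read_state())
for n in('scene','top'):
  for t in('tin','dredger','bottle','mill','service_rack','glass_bowl','mat_tin'):
    print(n,t,[([round(x) for x in d['bbox']],round(d['conf'],2)) for d in recognise(n,t)])
E
```

```text
pics
scene {'fx': 386.50543877307996, 'fy': 386.50543877307996, 'cx': 278.43725534453733, 'cy': 209.24899553285618, 'k1': -0.027241171762349307, 'R': array([[ 0.75386633,  0.65685809,  0.01493349],
       [ 0.43311   , -0.47972571, -0.76307206],
       [-0.49406608,  0.58172218, -0.64614086]]), 't': array([-401.87448274, -212.19083523, 1072.10789727])} [ 924.55375768 -461.48783518  536.81721373]
top {'fx': 538.1874370303003, 'fy': 538.1874370303003, 'cx': 283.79113318218276, 'cy': 208.62629447263177, 'k1': 0.05091553980884013, 'R': array([[-0.00678949, -0.99987617,  0.01419678],
       [-0.9899419 ,  0.00471442, -0.14139591],
       [ 0.14131147, -0.01501399, -0.98985133]]), 't': array([ -12.21943495,  544.64594391, 1131.03871731])} [ 379.25613027    2.19579617 1196.74436076]
{'t': 0.1, 'joints': array([-1.24540044e+00,  1.31087761e-01,  1.48915850e+00, -4.73361880e-05,
        1.52299567e+00, -8.54020035e-02]), 'joint_velocities': array([ 0.00032385, -0.00135028, -0.00249724, -0.00065123, -0.00132327,
        0.00121567]), 'joint_torque': array([ 2.00016343e-04, -5.70951784e+01, -5.
[... 653 characters left out ...]
257, 155, 22, 39], 0.62)]
scene bottle [([335, 144, 20, 38], 0.86), ([333, 162, 26, 12], 0.68)]
scene mill [([351, 131, 20, 33], 0.9)]
scene service_rack [([181, 269, 168, 134], 0.62)]
scene glass_bowl [([365, 278, 64, 57], 0.59)]
scene mat_tin [([291, 188, 36, 15], 0.6)]
top tin [([228, 242, 25, 26], 0.87)]
top dredger [([131, 186, 28, 27], 0.91), ([189, 302, 30, 24], 0.74), ([192, 238, 34, 25], 0.56)]
top bottle [([193, 239, 25, 25], 0.68), ([154, 237, 27, 20], 0.58)]
top mill [([120, 237, 29, 24], 0.57), ([160, 237, 29, 30], 0.37)]
top service_rack [([368, 232, 152, 41], 0.59)]
top glass_bowl [([298, 109, 47, 44], 0.92)]
top mat_tin [([234, 239, 35, 30], 0.8), ([369, 234, 151, 42], 0.63)]
```

View pics/scene0.png

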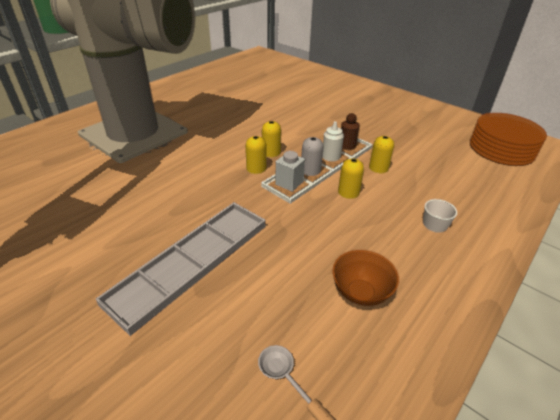

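View pics/top0.png

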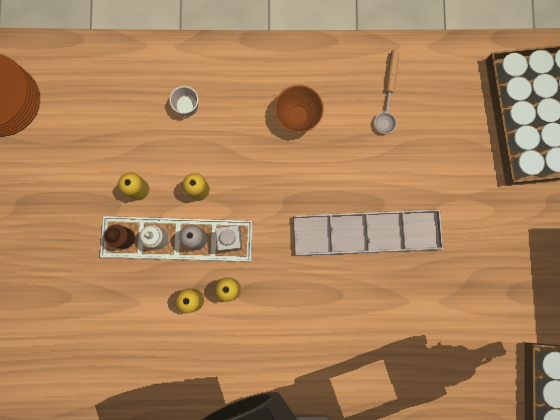

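```bash
python3 - <<'E'
import cv2
a=cv2.imread('pics/scene0.png')[90:230,220:420]; cv2.imwrite('pics/sc_crop.png',cv2.resize(a,None,fx=4,fy=4,interpolation=2))
a=cv2.imread('pics/top0.png')[160:320,90:290]; cv2.imwrite('pics/tp_crop.png',cv2.resize(a,None,fx=3.7,fy=3.7,interpolation=2))
E
```

```text
(no output)
```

View pics/sc_crop.png

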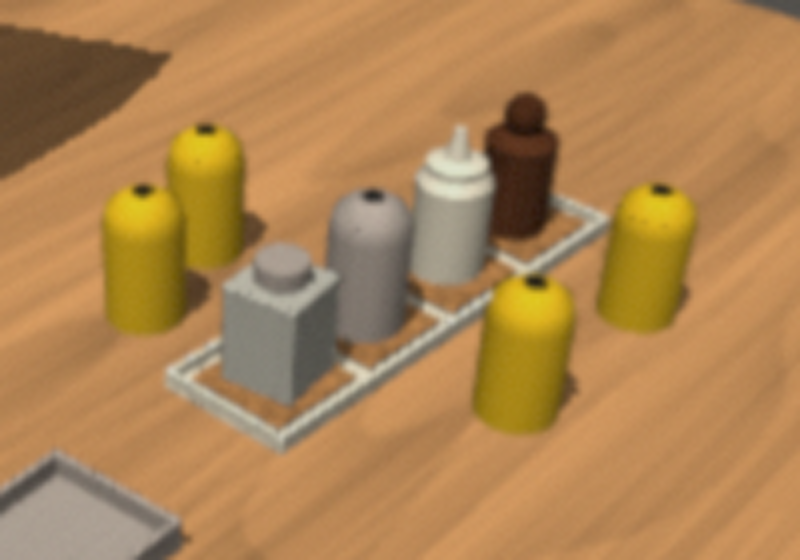

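View pics/tp_crop.png

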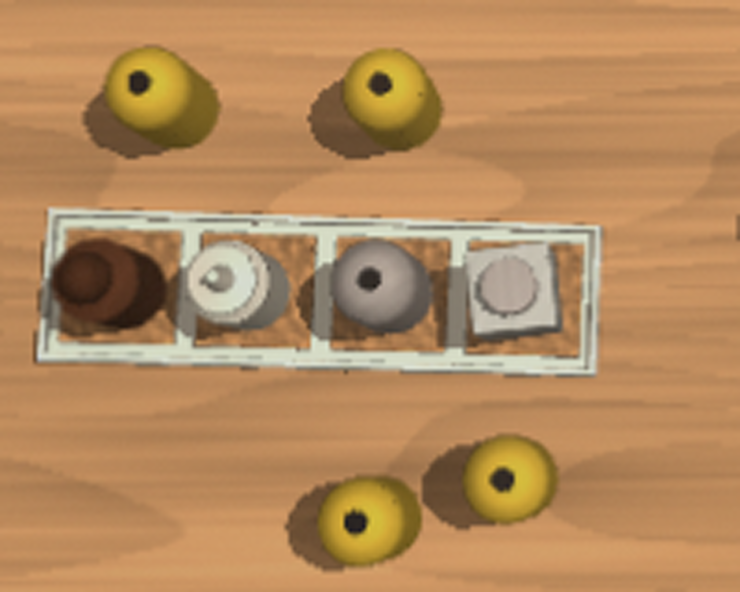

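The top view shows, from the robot's left: mill (119,237), bottle (151,237), grey dredger (192,238) and tin (228,238) in the white tray. The empty rack is at columns 293–441. There are four yellow dredger look-alikes outside the tray: top (131,185), (195,187), (228,289) and (188,301). The dredger meant is the grey steel one in the tray at (192,238), and the enlarged crop confirms it. The order is mill→y-120, bottle→-40, dredger→+40, tin→+120.

```bash
python3 - <<'E'
from h import *
im=cv2.imread('pics/top0.png')
a=im[200:270,285:450]; cv2.imwrite('pics/rack_crop.png',cv2.resize(a,None,fx=4.8,fy=4.8,interpolation=2))
c=lambda x,y:(90+x/3.7,160+y/3.7)
print('tray TL,TR,BR,BL z12')
P=[at('top',*c(*p),12) for p in((48,209),(602,227),(597,376),(36,361))]
for p in P: print(p.round(1))
print('c',np.mean(P,0))
z0=8
for n,p,h in(('mill',(80,277),92),('bottle',(213,278),96),('dredger',(369,279),85),('tin',(507,285),78)):
    X=at('top',*c(*p),z0+h); print(n,X.round(1), 'scene top px',proj('scene',X).round(1),'bottom',proj('scene',[X[0],X[1],z0]).round(1))
for p in((139,82),(380,83),(502,480),(355,522)): print('yellow',at('top',*c(*p),85).round(1))
print('tin top corners',[at('top',*c(*p),72)[:2].round(1) for p in((465,247),(550,242),(561,330),(474,340))])
E
```

```text
tray TL,TR,BR,BL z12
[532.8 381.5  12. ]
[520.3  53.3  12. ]
[431.5  56.1  12. ]
[442.9 384.7  12. ]
c [481.88887038 218.87254724  12.        ]
mill [483.8 334.5 100. ] scene top px [352.1 113.4] bottom [347.4 145.4]
bottle [482.4 261.6 104. ] scene top px [335.2 121.9] bottom [331.1 156.2]
dredger [482.3 178.6  93. ] scene top px [313.8 138.9] bottom [311.2 169.9]
tin [479.1 103.   86. ] scene top px [291.4 154.2] bottom [290.2 183.1]
yellow [595.2 310.5  85. ]
yellow [594.3 175.6  85. ]
yellow [371.7 104.8  85. ]
yellow [349.7 184.8  85. ]
tin top corners [array([502.1, 128.2]), array([504.7,  80.1]), array([454.8,  73.7]), array([449.5, 122.5])]
```

View pics/rack_crop.png

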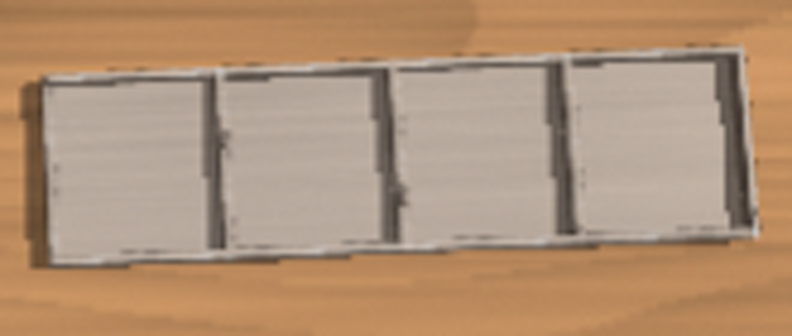

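```bash
python3 - <<'E'
from h import *
c=lambda x,y:(285+x/4.8,200+y/4.8)
P=[at('top',*c(*p),20) for p in((43,76),(742,47),(757,236),(50,266))]
for p in P: print(p.round(1))
P=np.array(P);C=P.mean(0);print('c',C)
y=(P[0]+P[3]-P[1]-P[2])[:2];print(np.linalg.norm(y)/2, np.linalg.norm(P[0]-P[3]),np.linalg.norm(P[1]-P[2]));y/=np.linalg.norm(y);print('yaw',np.degrees(np.arctan2(-y[0],y[1])))
for k in(120,40,-40,-120): print(k,(C[:2]+k*y).round(1), proj('scene',[*(C[:2]+k*y),6]).round())
print([ (proj('scene',p)).round() for p in P])
E
```

```text
[531.1 -38.   20. ]
[ 543.  -359.7   20. ]
[ 456.1 -362.2   20. ]
[444.  -40.3  20. ]
c [ 493.56376626 -200.04233964   20.        ]
322.0247465184592 87.1034731067464 86.90764297334326
yaw 2.1398756454728773
120 [489.1 -80.1] [236. 226.]
40 [ 492.1 -160.1] [207. 248.]
-40 [ 495.1 -240. ] [173. 273.]
-120 [ 498. -320.] [135. 301.]
[array([265., 220.]), array([128., 328.]), array([ 96., 298.]), array([234., 202.])]
```

```bash
python3 - <<'E'
from h import *
im=cv2.imread('pics/scene0.png')
S=4;a=cv2.resize(im[190:340,90:285],None,fx=S,fy=S,interpolation=2)
P=[(531.1,-38),(543,-359.7),(456.1,-362.2),(444,-40.3)]
for z,col in((20,(0,0,255)),(0,(255,0,0))):
  q=np.array([((proj('scene',[*p,z])-[90,190]+.5)*S).round() for p in P],int)
  cv2.polylines(a,[q],True,col,1)
cv2.imwrite('pics/ov.png',a)
E
```

```text
(no output)
```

View pics/ov.png

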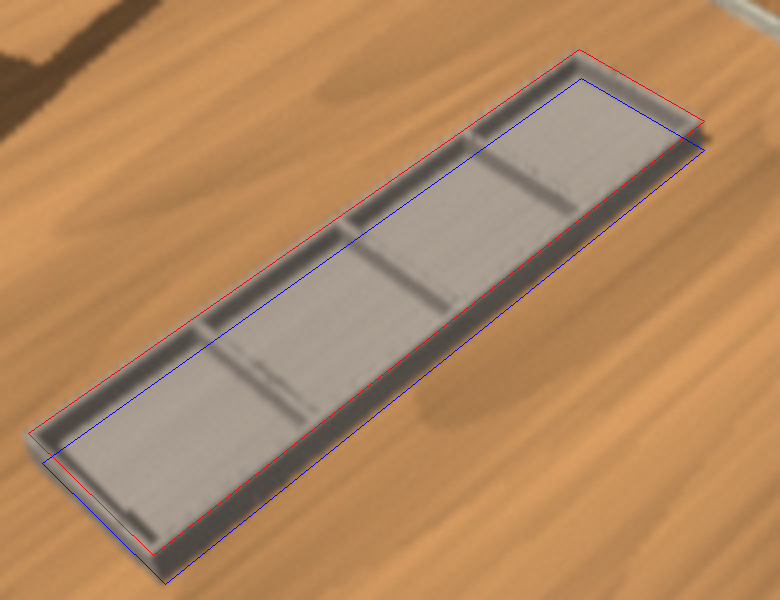

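The projected rack outline fits the scene picture closely. Next I move toward the mill.

>>> servo_tool(plan=[0.61,0.925,0,0,0,0.7385,1,0.61,0.925,0,0,0,0.7385,1,0.61,0.925,0,0,0,0.7385,1,0.61,0.925,0,0,0,0.7385,1,0.61,0.925,0,0,0,0.7385,1,0.61,0.925,0,0,0,0.7385,1,0.61,0.925,0,0,0,0.7385,1,0.61,0.925,0,0,0,0.7385,1,0.61,0.925,0,0,0,0.7385,1,0.61,0.925,0,0,0,0.7385,1], force=40)

```text
t: 1.8
tool_pos: [485.9, -175.5, 231.5]
orientation: [[-0.006, 1.0, 0.001], [1.0, 0.006, 0.001], [0.001, 0.001, -1.0]]
force: [-0.6, -1.1, 0.2]
opening: 85.5
```

>>> servo_tool(plan=[0,1,0,0,0,0,1,0,1,0,0,0,0,1,0,1,0,0,0,0,1,0,1,0,0,0,0,1,0,1,0,0,0,0,1,0,1,0,0,0,0,1,0,1,0,0,0,0,1,0,1,0,0,0,0,1])

```text
t: 2.6
tool_pos: [485.8, 221.3, 231.8]
orientation: [[-0.005, 1.0, 0.002], [1.0, 0.005, 0.001], [0.001, 0.002, -1.0]]
force: [0.5, 0.9, -0.4]
opening: 85.2
```

>>> servo_tool(plan=[-0.005,0.283,0,0,0,0,1,-0.005,0.283,0,0,0,0,1,-0.005,0.283,0,0,0,0,1,-0.005,0.283,-0.22,0,0,0,1,-0.005,0.283,-0.22,0,0,0,1,-0.005,0.283,-0.22,0,0,0,1,-0.005,0.283,-0.22,0,0,0,1])

```text
t: 3.3
tool_pos: [483.7, 333.6, 144.0]
orientation: [[-0.004, 1.0, 0.001], [1.0, 0.004, 0.0], [0.0, 0.001, -1.0]]
force: [-0.1, 0.1, 0.9]
opening: 85.4
```

```bash
python3 - <<'E'
from h import *
a=snap('scene','s1.png');b=snap('top','t1.png');print(read_state()['tool_pos'],read_state()['force'])
A=cv2.resize(cv2.imread('pics/s1.png')[80:220,240:420],None,fx=2.2,fy=2.2,interpolation=2)
B=cv2.resize(cv2.imread('pics/t1.png')[160:300,80:260],None,fx=2.2,fy=2.2,interpolation=2)
cv2.imwrite('pics/c1.png',np.hstack([A,B]))
E
```

```text
[485.56527196 334.78613314 146.91074986] [-0.15678413  0.47231386  0.28017758]
```

View pics/c1.png

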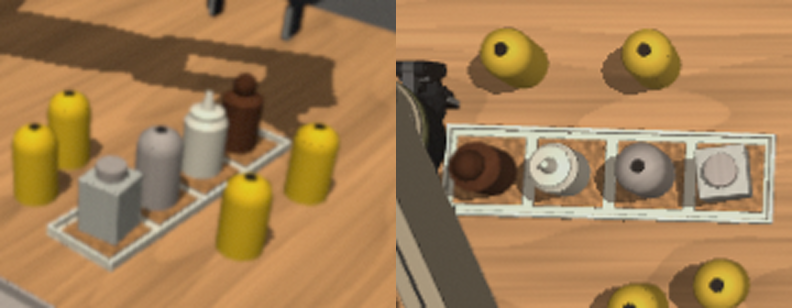

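>>> servo_tool(plan=[-0.003,0,-0.28,0,0,0,1,-0.003,0,-0.28,0,0,0,1,-0.003,0,-0.28,0,0,0,1,-0.003,0,-0.28,0,0,0,1,-0.003,0,-0.28,0,0,0,0,-0.003,0,-0.28,0,0,0,0,-0.003,0,-0.28,0,0,0,0,-0.003,0,-0.28,0,0,0,0,-0.003,0,-0.28,0,0,0,0,-0.003,0,-0.28,0,0,0,0], force=40)

```text
t: 4.4
tool_pos: [486.4, 336.0, 38.4]
orientation: [[-0.004, 1.0, 0.01], [1.0, 0.004, 0.006], [0.006, 0.01, -1.0]]
force: [-1.9, -1.2, 10.2]
opening: 47.0
```

>>> servo_tool(plan=[0,0,0,0,0,0,0,0,0,0,0,0,0,0,0,0,0.05,0,0,0,0,0,0,0.05,0,0,0,0])

```text
t: 4.8
tool_pos: [487.9, 336.9, 60.8]
orientation: [[-0.004, 1.0, 0.013], [1.0, 0.004, 0.008], [0.008, 0.014, -1.0]]
force: [2.4, 0.4, -0.9]
opening: 46.5
```

```bash
python3 - <<'E'
from h import *
a=snap('scene','s2.png');s=read_state();print(s['tool_pos'],s['force'],s['ft_torque'],s['opening'],s['orientation'])
cv2.imwrite('pics/c2.png',cv2.resize(cv2.imread('pics/s2.png')[50:210,240:420],None,fx=3.6,fy=3.6,interpolation=2))
E
```

```text
[487.50763203 336.69420992  59.73721123] [ 0.49932604 -0.02860661 -3.22697704] [-0.00388281  0.00733832  0.02857301] 46.5778076054182 [[-0.00433906  0.99990924  0.0127547 ]
 [ 0.99996446  0.0042464   0.00728329]
 [ 0.00722847  0.01278584 -0.99989213]]
```

View pics/c2.png

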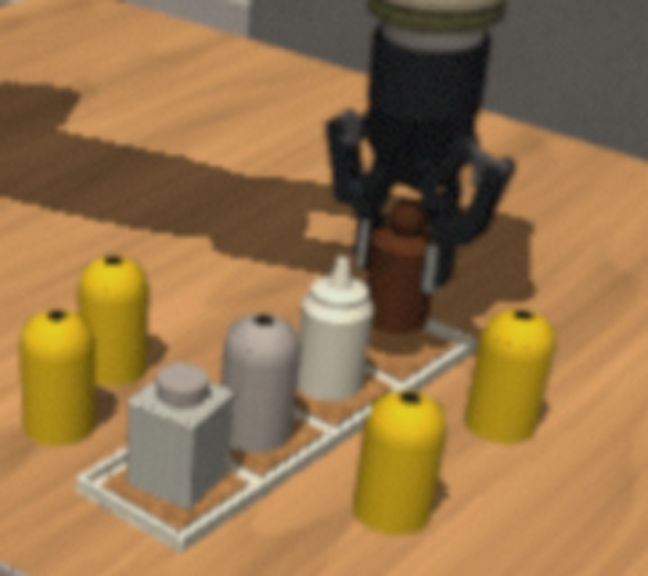

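>>> servo_tool(plan=[0,0,0.37,0,0,0,0,0,0,0.37,0,0,0,0,0,0,0.37,0,0,0,0,0,-0.9,0.37,0,0,0,0,0,-0.9,0.37,0,0,0,0,0,-0.9,0.37,0,0,0,0,0,-0.9,0.37,0,0,0,0,0,-0.9,0.37,0,0,0,0,0,-0.9,0.37,0,0,0,0,0,-0.9,0.37,0,0,0,0])

```text
t: 5.85
tool_pos: [486.9, -15.2, 206.9]
orientation: [[-0.005, 1.0, 0.012], [1.0, 0.004, 0.007], [0.007, 0.012, -1.0]]
force: [0.9, 0.5, -2.9]
opening: 46.6
```

>>> servo_tool(plan=[0.028,-0.762,0,0,0,0,0,0.028,-0.762,0,0,0,0,0,0.028,-0.762,0,0,0,0,0,0.028,-0.762,0,0,0,0,0,0.028,-0.762,0,0,0,0,0,0.028,-0.762,0,0,0,0,0,0.028,-0.762,0,0,0,0,0,0.028,-0.762,0,0,0,0,0,0.028,-0.762,-0.25,0,0,0,0,0.028,-0.762,-0.25,0,0,0,0])

```text
t: 6.85
tool_pos: [499.9, -319.7, 107.7]
orientation: [[-0.006, 1.0, 0.017], [1.0, 0.006, 0.005], [0.005, 0.017, -1.0]]
force: [-0.3, -0.3, -3.4]
opening: 46.7
```

```bash
python3 - <<'E'
from h import *
a=snap('scene','s3.png');s=read_state();print(s['tool_pos'],s['force'],s['opening'],s['orientation'])
cv2.imwrite('pics/c3.png',cv2.resize(cv2.imread('pics/s3.png')[190:390,50:290],None,fx=3,fy=3,interpolation=2))
E
```

```text
[ 494.14201854 -315.09385469   95.768808  ] [ -4.56736318   3.28168954 -11.10098339] 46.703500492996426 [[-0.00568383  0.99997703  0.00369179]
 [ 0.99987534  0.00562879  0.01475218]
 [ 0.01473106  0.00377518 -0.99988437]]
```

View pics/c3.png

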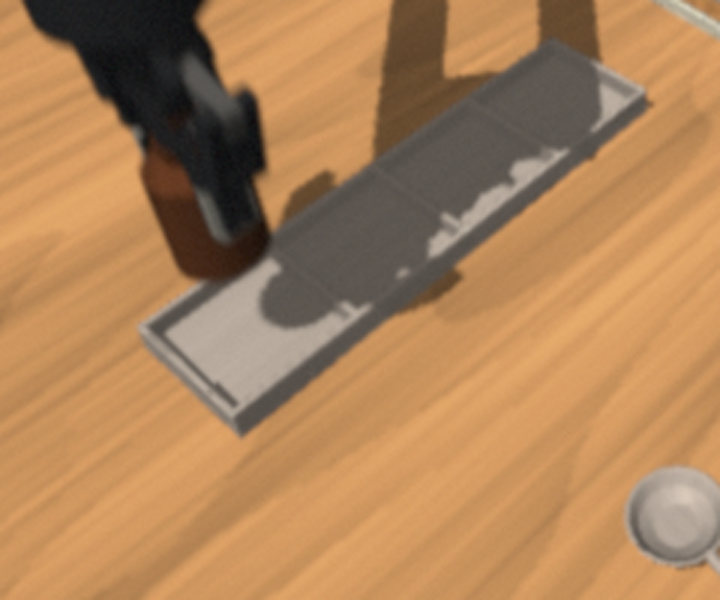

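>>> servo_tool(plan=[0.01,-0.012,0,0,0,0,0,0.01,-0.012,-0.03,0,0,0,0,0.01,-0.012,-0.06,0,0,0,0,0.01,-0.012,-0.09,0,0,0,0,0.01,-0.012,-0.12,0,0,0,0,0.01,-0.012,-0.13,0,0,0,0,0.01,-0.012,-0.13,0,0,0,0])

```text
t: 7.6
tool_pos: [497.6, -319.5, 42.9]
orientation: [[-0.006, 1.0, 0.002], [1.0, 0.006, 0.016], [0.016, 0.003, -1.0]]
force: [0.0, 0.3, -2.2]
opening: 46.8
```

```bash
python3 - <<'E'
from h import *
s=read_state();print(s['tool_pos'],s['force'],s['orientation'])
E
```

```text
[ 497.58578681 -319.54885632   42.85673594] [ 0.00324639  0.28313225 -2.21323559] [[-0.00555212  0.9999816   0.00244276]
 [ 0.99986113  0.00551303  0.01572677]
 [ 0.01571301  0.00252974 -0.99987334]]
```

>>> servo_tool(plan=[0,0,-0.005,0,0,0,0,0,0,-0.01,0,0,0,0,0,0,-0.0145,0,0,0,0,0,0,-0.0145,0,0,0,0])

```text
t: 8.0
tool_pos: [497.5, -319.5, 37.0]
orientation: [[-0.005, 1.0, 0.002], [1.0, 0.005, 0.016], [0.016, 0.002, -1.0]]
force: [0.7, -0.6, -2.1]
opening: 46.6
```

>>> servo_tool(plan=[0,0,-0.004,0,0,0,0,0,0,-0.004,0,0,0,0])

```text
t: 8.2
tool_pos: [497.8, -319.6, 36.5]
orientation: [[-0.006, 1.0, 0.003], [1.0, 0.006, 0.016], [0.016, 0.003, -1.0]]
force: [-4.7, 4.1, 6.9]
opening: 47.2
```

>>> servo_tool(plan=[0,0,0,0,0,0,1,0,0,0,0,0,0,1,0,0,0,0,0,0,1,0,0,0,0,0,0,1,0,0,0.1,0,0,0,1,0,0,0.2,0,0,0,1,0,0,0.44,0,0,0,1,0,0,0.44,0,0,0,1,0,0,0.44,0,0,0,1])

```text
t: 9.1
tool_pos: [501.2, -322.3, 221.8]
orientation: [[-0.006, 1.0, 0.014], [1.0, 0.006, 0.007], [0.007, 0.014, -1.0]]
force: [0.5, -0.2, 1.3]
opening: 85.4
```

```bash
python3 - <<'E'
from h import *
a=snap('scene','s4.png');s=read_state();print(s['t'],s['tool_pos'],s['force'],s['opening'],s['orientation'])
cv2.imwrite('pics/c4.png',cv2.resize(cv2.imread('pics/s4.png')[190:390,50:290],None,fx=3,fy=3,interpolation=2))
E
```

```text
9.15 [ 500.00614413 -321.37279119  217.85428422] [-0.9325165   0.24653362 -0.57389736] 85.2601581615624 [[-0.00570765  0.99993565  0.00980442]
 [ 0.99993451  0.00560984  0.00997511]
 [ 0.00991946  0.00986071 -0.99990218]]
```

View pics/c4.png

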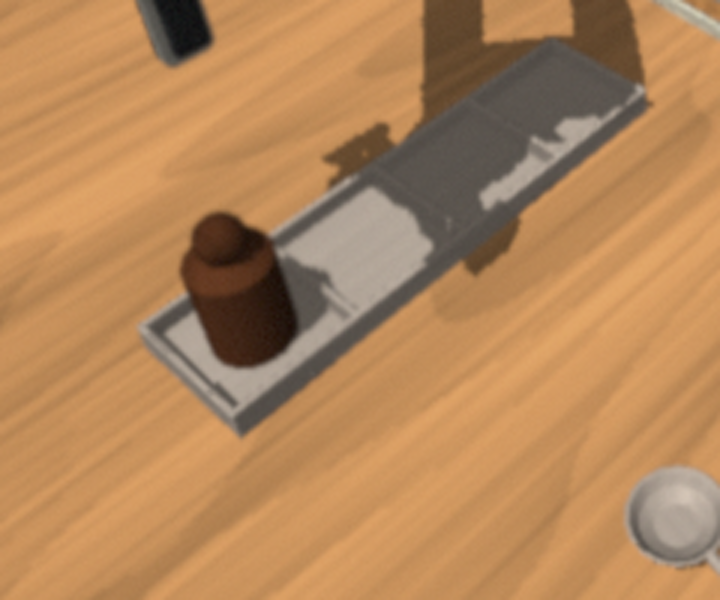

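The mill stands upright in the rightmost pocket. Next is the bottle.

>>> servo_tool(plan=[-0.04,1,0,-0.006,0.006,0,1,-0.04,1,0,-0.006,0.006,0,1,-0.04,1,0,-0.006,0.006,0,1,-0.04,1,0,-0.006,0.006,0,1,-0.04,1,0,-0.006,0.006,0,1,-0.04,1,0,-0.006,0.006,0,1,-0.04,1,0,-0.006,0.006,0,1,-0.04,1,0,-0.006,0.006,0,1])

```text
t: 9.95
tool_pos: [482.8, 80.6, 216.5]
orientation: [[-0.006, 1.0, -0.001], [1.0, 0.006, 0.0], [0.0, -0.001, -1.0]]
force: [0.5, 0.1, -0.2]
opening: 85.5
```

>>> servo_tool(plan=[0,0.4525,0,0,0,0,1,0,0.4525,0,0,0,0,1,0,0.4525,0,0,0,0,1,0,0.4525,0,0,0,0,1,0,0.4525,-0.2,0,0,0,1,0,0.4525,-0.2,0,0,0,1,0,0.4525,-0.2,0,0,0,1,0,0.4525,-0.2,0,0,0,1])

```text
t: 10.75
tool_pos: [482.0, 261.2, 135.7]
orientation: [[-0.005, 1.0, -0.004], [1.0, 0.005, -0.001], [-0.001, -0.004, -1.0]]
force: [0.8, -0.9, 0.7]
opening: 84.9
```

```bash
python3 - <<'E'
from h import *
a=snap('scene','s5.png');s=read_state();print(s['t'],s['tool_pos'],s['force'],s['opening'],s['orientation'][:,2])
cv2.imwrite('pics/c5.png',cv2.resize(cv2.imread('pics/s5.png')[50:210,220:420],None,fx=3,fy=3,interpolation=2))
E
```

```text
10.8 [483.34668367 261.5976321  137.50615005] [ 0.07121652 -0.66363429  0.63940769] 85.36205379464623 [-5.89261996e-04  8.26125881e-04 -9.99999485e-01]
```

View pics/c5.png

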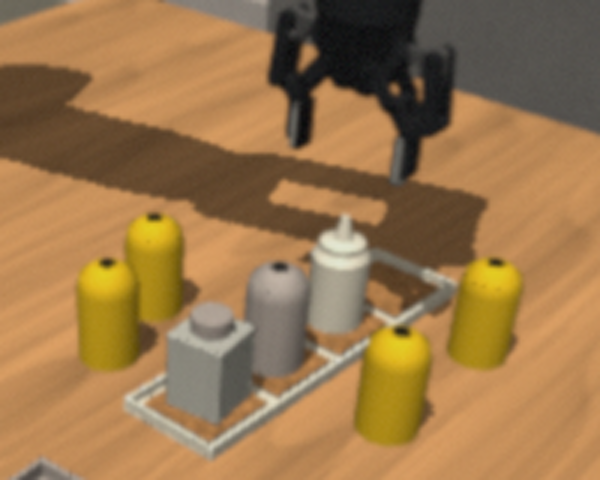

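>>> servo_tool(plan=[-0.002,0,-0.249,0,0,0,1,-0.002,0,-0.249,0,0,0,1,-0.002,0,-0.249,0,0,0,1,-0.002,0,-0.249,0,0,0,1,-0.002,0,-0.249,0,0,0,0,-0.002,0,-0.249,0,0,0,0,-0.002,0,-0.249,0,0,0,0,-0.002,0,-0.249,0,0,0,0,-0.002,0,-0.249,0,0,0,0,-0.002,0,-0.249,0,0,0,0], force=40)

```text
t: 11.8
tool_pos: [484.5, 262.4, 41.0]
orientation: [[-0.005, 1.0, 0.003], [1.0, 0.005, 0.003], [0.002, 0.003, -1.0]]
force: [-2.0, -0.9, 10.1]
opening: 47.0
```

>>> servo_tool(plan=[0,0,0,0,0,0,0,0,0,0,0,0,0,0,0,0,0.05,0,0,0,0,0,0,0.05,0,0,0,0,0,0,0.05,0,0,0,0])

```text
t: 12.3
tool_pos: [484.9, 262.6, 61.2]
orientation: [[-0.005, 1.0, 0.005], [1.0, 0.005, 0.003], [0.003, 0.005, -1.0]]
force: [-0.2, -0.3, -3.0]
opening: 46.7
```

```bash
python3 - <<'E'
from h import *
a=snap('scene','s6.png');s=read_state();print(s['t'],s['tool_pos'],s['force'],s['opening'],s['orientation'][:,2])
cv2.imwrite('pics/c6.png',cv2.resize(cv2.imread('pics/s6.png')[50:210,220:420],None,fx=3,fy=3,interpolation=2))
E
```

```text
12.35 [484.27473796 262.33126423  60.44905197] [ 0.1979954   0.64949708 -3.04455967] 46.57698491929585 [ 0.00322427  0.00239423 -0.99999194]
```

View pics/c6.png

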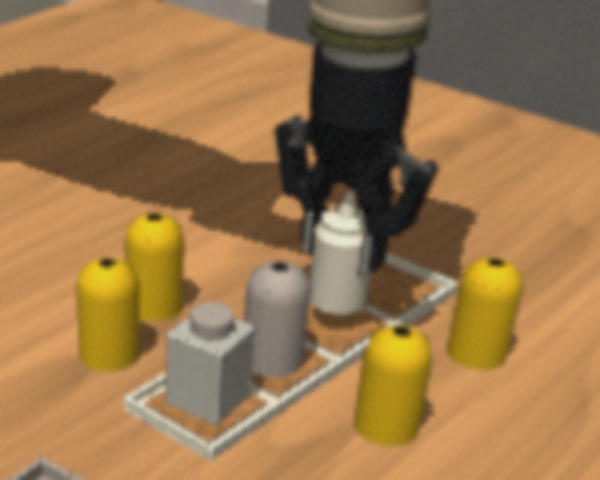

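>>> servo_tool(plan=[0,0,0.37,0,0,0,0,0,0,0.37,0,0,0,0,0,0,0.37,0,0,0,0,0.02,-0.9,0.37,0,0,0,0,0.02,-0.9,0.37,0,0,0,0,0.02,-0.9,0.37,0,0,0,0,0.02,-0.9,0.37,0,0,0,0,0.02,-0.9,0.37,0,0,0,0,0.02,-0.9,0.37,0,0,0,0,0.02,-0.9,0.37,0,0,0,0])

```text
t: 13.35
tool_pos: [491.3, -89.4, 207.4]
orientation: [[-0.005, 1.0, 0.002], [1.0, 0.005, 0.003], [0.003, 0.002, -1.0]]
force: [0.6, 0.3, -2.2]
opening: 46.7
```

>>> servo_tool(plan=[0.01,-0.3765,0,0,0,0,0,0.01,-0.3765,0,0,0,0,0,0.01,-0.3765,0,0,0,0,0,0.01,-0.3765,0,0,0,0,0,0.01,-0.3765,0,0,0,0,0,0.01,-0.3765,-0.1,0,0,0,0,0.01,-0.3765,-0.2,0,0,0,0,0.01,-0.3765,-0.28,0,0,0,0,0.01,-0.3765,-0.28,0,0,0,0,0.01,-0.3765,-0.28,0,0,0,0])

```text
t: 14.35
tool_pos: [495.1, -238.5, 95.4]
orientation: [[-0.007, 1.0, 0.001], [1.0, 0.007, 0.004], [0.004, 0.001, -1.0]]
force: [0.7, -0.7, -1.7]
opening: 47.0
```

```bash
python3 - <<'E'
from h import *
a=snap('scene','s7.png');s=read_state();print(s['t'],s['tool_pos'],s['force'],s['opening'],s['orientation'][:,2])
cv2.imwrite('pics/c7.png',cv2.resize(cv2.imread('pics/s7.png')[160:340,80:300],None,fx=3,fy=3,interpolation=2))
E
```

```text
14.4 [ 496.33674067 -239.57266881   97.10207761] [-0.418657    0.13536024 -2.25839641] 46.17523964514291 [ 0.0038004   0.00206811 -0.99999064]
```

View pics/c7.png

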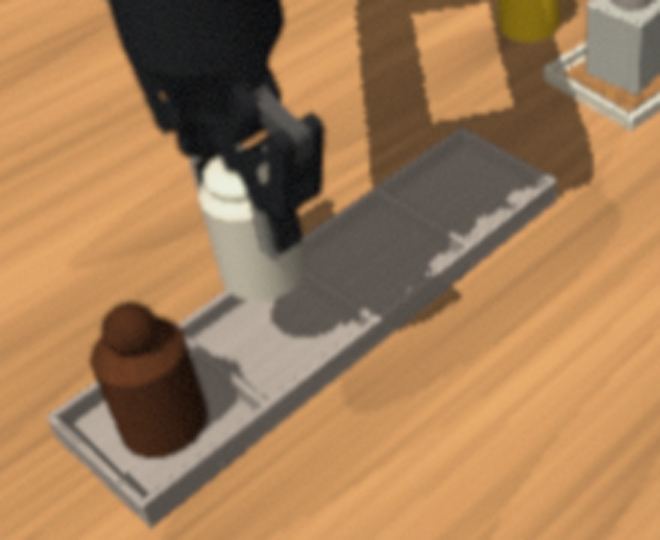

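>>> servo_tool(plan=[-0.002,0,-0.03,0,0,0,0,-0.002,0,-0.06,0,0,0,0,-0.002,0,-0.09,0,0,0,0,-0.002,0,-0.115,0,0,0,0,-0.002,0,-0.13,0,0,0,0,-0.002,0,-0.135,0,0,0,0,-0.002,0,-0.14,0,0,0,0,-0.002,0,-0.14,0,0,0,0])

```text
t: 15.2
tool_pos: [495.6, -239.7, 41.1]
orientation: [[-0.006, 1.0, 0.004], [1.0, 0.006, 0.002], [0.002, 0.004, -1.0]]
force: [-0.4, -0.5, -1.0]
opening: 47.0
```

>>> servo_tool(plan=[0,0,-0.003,0,0,0,0,0,0,-0.006,0,0,0,0,0,0,-0.006,0,0,0,0])

```text
t: 15.5
tool_pos: [496.0, -239.9, 39.1]
orientation: [[-0.006, 1.0, 0.005], [1.0, 0.006, 0.002], [0.002, 0.005, -1.0]]
force: [0.3, -0.6, -2.4]
opening: 46.5
```

>>> servo_tool(plan=[0,0,-0.003,0,0,0,0,0,0,-0.003,0,0,0,0])

```text
t: 15.7
tool_pos: [496.1, -240.0, 39.1]
orientation: [[-0.007, 1.0, 0.005], [1.0, 0.007, 0.001], [0.001, 0.005, -1.0]]
force: [-4.1, 2.0, 9.3]
opening: 46.6
```

Contact. Release and rise.

>>> servo_tool(plan=[0,0,0,0,0,0,1,0,0,0,0,0,0,1,0,0,0,0,0,0,1,0,0,0,0,0,0,1,0,0,0.1,0,0,0,1,0,0,0.2,0,0,0,1,0,0,0.43,0,0,0,1,0,0,0.43,0,0,0,1,0,0,0.43,0,0,0,1])

```text
t: 16.6
tool_pos: [499.6, -242.0, 219.3]
orientation: [[-0.007, 1.0, 0.016], [1.0, 0.007, -0.005], [-0.005, 0.016, -1.0]]
force: [-0.4, -0.0, -0.3]
opening: 85.7
```

```bash
python3 - <<'E'
from h import *
a=snap('scene','s8.png');s=read_state();print(s['t'],s['tool_pos'],s['force'],s['opening'],s['orientation'][:,2])
cv2.imwrite('pics/c8.png',cv2.resize(cv2.imread('pics/s8.png')[160:340,80:300],None,fx=3,fy=3,interpolation=2))
E
```

```text
16.65 [ 498.2930934  -241.27041447  215.55206342] [ 0.63682585 -0.44827281 -0.62261433] 85.167729147016 [ 0.01155617 -0.00274708 -0.99992945]
```

View pics/c8.png

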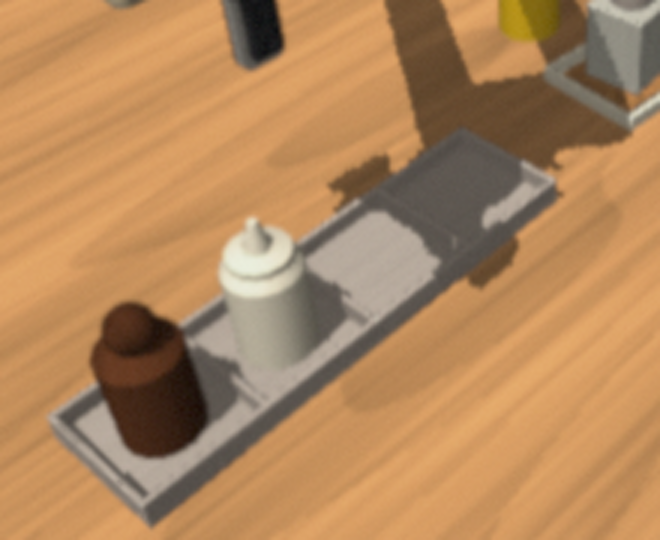

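The bottle stands upright in its pocket. Next is the grey dredger at (482,179).

>>> servo_tool(plan=[-0.04,1,0,0.002,0.007,0,1,-0.04,1,0,0.002,0.007,0,1,-0.04,1,0,0.002,0.007,0,1,-0.04,1,0,0.002,0.007,0,1,-0.04,1,0,0.002,0.007,0,1,-0.04,1,0,0.002,0.007,0,1,-0.04,1,0,0.002,0.007,0,1,-0.04,1,0,0.002,0.007,0,1,-0.04,1,0,0.002,0.007,0,1])

```text
t: 17.55
tool_pos: [480.5, 164.1, 213.9]
orientation: [[-0.013, 1.0, -0.002], [1.0, 0.013, 0.002], [0.002, -0.002, -1.0]]
force: [-0.2, -0.2, -0.0]
opening: 85.5
```

>>> servo_tool(plan=[0.005,0.036,0,0,0,0,1,0.005,0.036,0,0,0,0,1,0.005,0.036,-0.1,0,0,0,1,0.005,0.036,-0.2,0,0,0,1,0.005,0.036,-0.2,0,0,0,1,0.005,0.036,-0.2,0,0,0,1])

```text
t: 18.15
tool_pos: [481.6, 177.5, 133.2]
orientation: [[-0.012, 1.0, -0.005], [1.0, 0.012, 0.001], [0.001, -0.005, -1.0]]
force: [-0.6, 0.7, 0.8]
opening: 85.3
```

```bash
python3 - <<'E'
from h import *
a=snap('scene','s9.png');s=read_state();print(s['t'],s['tool_pos'],s['force'],s['opening'],s['orientation'])
cv2.imwrite('pics/c9.png',cv2.resize(cv2.imread('pics/s9.png')[50:210,220:420],None,fx=3,fy=3,interpolation=2))
E
```

```text
18.2 [483.02904641 177.97296384 135.06899857] [1.03311673 0.26530627 1.17710765] 85.17952410716126 [[-0.01193782  0.99992769 -0.00144848]
 [ 0.99992679  0.01194064  0.00196055]
 [ 0.0019777  -0.00142497 -0.99999703]]
```

View pics/c9.png

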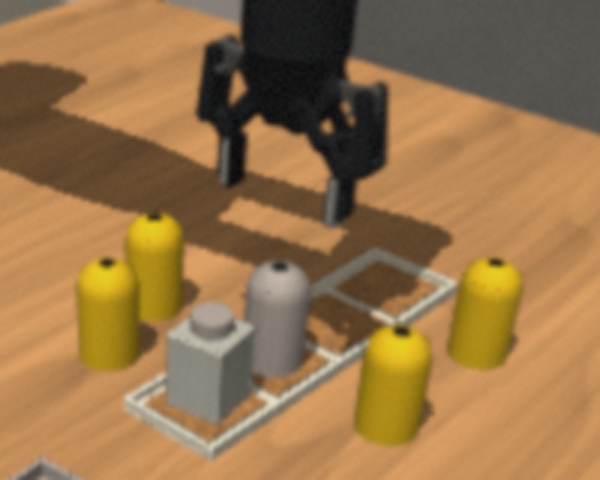

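>>> servo_tool(plan=[-0.002,0.002,-0.248,0,0,0,1,-0.002,0.002,-0.248,0,0,0,1,-0.002,0.002,-0.248,0,0,0,1,-0.002,0.002,-0.248,0,0,0,1,-0.002,0.002,-0.248,0,0,0,0,-0.002,0.002,-0.248,0,0,0,0,-0.002,0.002,-0.248,0,0,0,0,-0.002,0.002,-0.248,0,0,0,0,-0.002,0.002,-0.248,0,0,0,0,-0.002,0.002,-0.248,0,0,0,0], force=40)

```text
t: 19.2
tool_pos: [484.3, 179.4, 39.1]
orientation: [[-0.012, 1.0, 0.003], [1.0, 0.012, 0.003], [0.003, 0.003, -1.0]]
force: [-3.9, -0.4, 12.0]
opening: 49.4
```

>>> servo_tool(plan=[0,0,0,0,0,0,0,0,0,0,0,0,0,0,0,0,0.05,0,0,0,0,0,0,0.05,0,0,0,0,0,0,0.05,0,0,0,0])

```text
t: 19.7
tool_pos: [484.8, 179.5, 59.3]
orientation: [[-0.012, 1.0, 0.004], [1.0, 0.012, 0.003], [0.003, 0.004, -1.0]]
force: [0.3, 0.2, -3.0]
opening: 48.7
```

```bash
python3 - <<'E'
from h import *
a=snap('scene','s10.png');s=read_state();print(s['t'],s['tool_pos'],s['force'],s['opening'],s['orientation'][:,2])
cv2.imwrite('pics/c10.png',cv2.resize(cv2.imread('pics/s10.png')[50:210,220:420],None,fx=3,fy=3,interpolation=2))
E
```

```text
19.75 [484.18878343 179.32363232  58.61363291] [ 0.28677455  0.27431876 -3.03223141] 49.18105407543419 [ 0.0027716   0.00305474 -0.99999149]
```

View pics/c10.png

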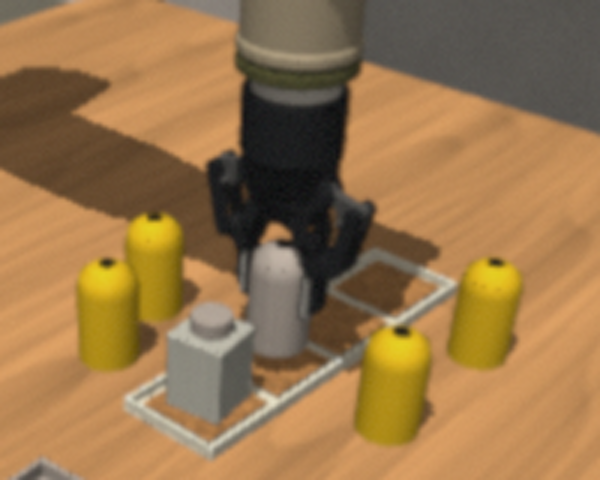

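>>> servo_tool(plan=[0,0,0.37,0,0,0,0,0,0,0.37,0,0,0,0,0,0,0.37,0,0,0,0,0.02,-0.8485,0.37,0,0,0,0,0.02,-0.8485,0.37,0,0,0,0,0.02,-0.8485,0.37,0,0,0,0,0.02,-0.8485,0.37,0,0,0,0,0.02,-0.8485,0.37,0,0,0,0,0.02,-0.8485,0.37,0,0,0,0,0.02,-0.8485,0.37,0,0,0,0])

```text
t: 20.75
tool_pos: [491.3, -162.7, 205.4]
orientation: [[-0.011, 1.0, 0.002], [1.0, 0.011, 0.003], [0.003, 0.002, -1.0]]
force: [0.2, 0.6, -2.4]
opening: 48.9
```

>>> servo_tool(plan=[0,-0.01,0,0,0,0,0,0,-0.01,0,0,0,0,0])

```text
t: 20.95
tool_pos: [490.6, -167.7, 204.0]
orientation: [[-0.008, 1.0, -0.0], [1.0, 0.008, 0.004], [0.004, -0.0, -1.0]]
force: [0.3, 0.4, -2.6]
opening: 48.7
```

>>> servo_tool(plan=[0.004,0.019,0,0,0,0,0,0.004,0.019,-0.1,0,0,0,0,0.004,0.019,-0.2,0,0,0,0,0.004,0.019,-0.27,0,0,0,0,0.004,0.019,-0.27,0,0,0,0,0.004,0.019,-0.27,0,0,0,0])

```text
t: 21.55
tool_pos: [492.2, -158.5, 96.2]
orientation: [[-0.01, 1.0, -0.001], [1.0, 0.01, 0.005], [0.005, -0.001, -1.0]]
force: [0.3, 0.1, -2.5]
opening: 48.9
```

```bash
python3 - <<'E'
from h import *
a=snap('scene','s11.png');s=read_state();print(s['t'],s['tool_pos'],s['force'],s['opening'],s['orientation'][:,2])
cv2.imwrite('pics/c11.png',cv2.resize(cv2.imread('pics/s11.png')[160:340,80:300],None,fx=3,fy=3,interpolation=2))
E
```

```text
21.6 [ 493.28572163 -159.30438772   97.661623  ] [ 0.00909378  0.42939084 -2.55205547] 49.216088196705435 [ 0.0012677   0.00363035 -0.99999261]
```

View pics/c11.png

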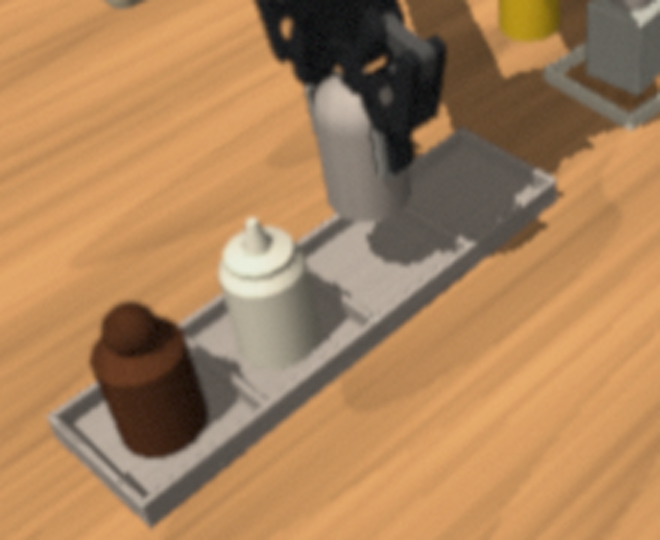

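>>> servo_tool(plan=[-0.002,-0.002,-0.03,0,0,0,0,-0.002,-0.002,-0.06,0,0,0,0,-0.002,-0.002,-0.09,0,0,0,0,-0.002,-0.002,-0.115,0,0,0,0,-0.002,-0.002,-0.13,0,0,0,0,-0.002,-0.002,-0.138,0,0,0,0,-0.002,-0.002,-0.145,0,0,0,0,-0.002,-0.002,-0.145,0,0,0,0])

```text
t: 22.4
tool_pos: [492.5, -160.1, 39.5]
orientation: [[-0.009, 1.0, 0.001], [1.0, 0.009, 0.004], [0.004, 0.001, -1.0]]
force: [-0.4, -0.1, -2.0]
opening: 49.1
```

>>> servo_tool(plan=[0,0,-0.003,0,0,0,0,0,0,-0.006,0,0,0,0,0,0,-0.006,0,0,0,0])

```text
t: 22.7
tool_pos: [492.7, -160.2, 37.3]
orientation: [[-0.009, 1.0, 0.002], [1.0, 0.009, 0.004], [0.004, 0.002, -1.0]]
force: [-0.6, -0.4, -2.5]
opening: 48.9
```

>>> servo_tool(plan=[0,0,-0.003,0,0,0,0,0,0,-0.003,0,0,0,0])

```text
t: 22.9
tool_pos: [492.7, -160.3, 37.1]
orientation: [[-0.01, 1.0, 0.001], [1.0, 0.01, 0.003], [0.003, 0.001, -1.0]]
force: [-6.0, 2.2, 7.9]
opening: 49.1
```

>>> servo_tool(plan=[0,0,0,0,0,0,1,0,0,0,0,0,0,1,0,0,0,0,0,0,1,0,0,0,0,0,0,1,0,0,0.1,0,0,0,1,0,0,0.2,0,0,0,1,0,0,0.43,0,0,0,1,0,0,0.43,0,0,0,1,0,0,0.43,0,0,0,1])

```text
t: 23.8
tool_pos: [496.4, -161.9, 217.2]
orientation: [[-0.01, 1.0, 0.013], [1.0, 0.01, -0.002], [-0.002, 0.013, -1.0]]
force: [1.4, -1.4, -0.1]
opening: 85.2
```

```bash
python3 - <<'E'
from h import *
a=snap('scene','s12.png');s=read_state();print(s['t'],s['tool_pos'],s['force'],s['opening'],s['orientation'])
cv2.imwrite('pics/c12.png',cv2.resize(cv2.imread('pics/s12.png')[130:330,80:330],None,fx=3,fy=3,interpolation=2))
E
```

```text
23.85 [ 495.06833271 -161.27551401  213.50136179] [-0.63817947 -0.50943175 -0.22667849] 85.08580944145598 [[-9.58092835e-03  9.99916525e-01  8.66886082e-03]
 [ 9.99954093e-01  9.57941032e-03  2.16619642e-04]
 [ 1.33558985e-04  8.67053828e-03 -9.99962401e-01]]
```

View pics/c12.png

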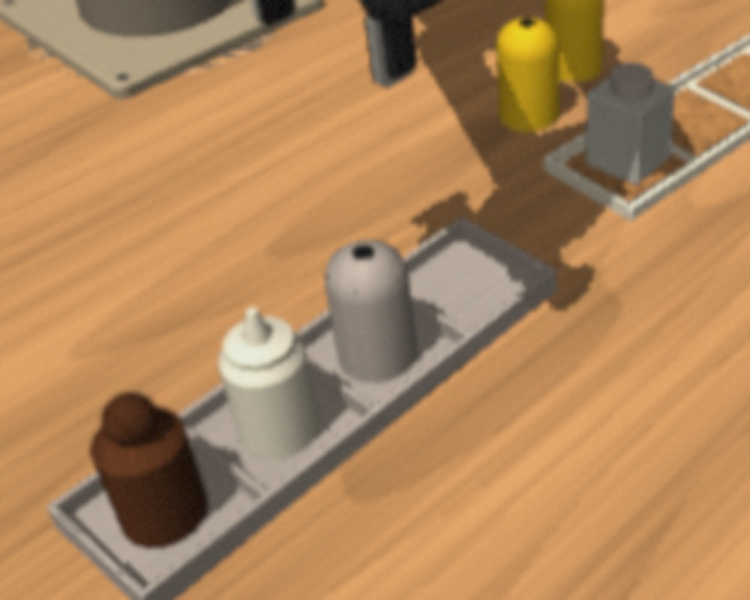

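Three stand upright in place. Last is the tin, which is yawed about +5.5°, so I turn the tool by +5°.

>>> servo_tool(plan=[-0.041,0.658,0,0,0.005,0.0555,1,-0.041,0.658,0,0,0.005,0.0555,1,-0.041,0.658,0,0,0.005,0.0555,1,-0.041,0.658,0,0,0.005,0.0555,1,-0.041,0.658,0,0,0.005,0.0555,1,-0.041,0.658,0,0,0.005,0.0555,1,-0.041,0.658,0,0,0.005,0.0555,1,-0.041,0.658,-0.1,0,0.005,0.0555,1,-0.041,0.658,-0.2,0,0.005,0.0555,1,-0.041,0.658,-0.2,0,0.005,0.0555,1])

```text
t: 24.85
tool_pos: [474.0, 99.9, 126.8]
orientation: [[-0.095, 0.995, -0.011], [0.995, 0.095, -0.001], [-0.0, -0.011, -1.0]]
force: [-0.7, -0.2, -0.5]
opening: 85.5
```

```bash
python3 - <<'E'
from h import *
a=snap('scene','s13.png');b=snap('top','t13.png');s=read_state();print(s['t'],s['tool_pos'],s['force'],s['opening'],s['orientation'])
A=cv2.resize(cv2.imread('pics/s13.png')[60:220,220:350],None,fx=3,fy=3,interpolation=2)
B=cv2.resize(cv2.imread('pics/t13.png')[160:320,150:280],None,fx=3,fy=3,interpolation=2)
cv2.imwrite('pics/c13.png',np.hstack([A,B]))
E
```

```text
24.95 [477.87605538 100.60098219 132.90624275] [0.31234716 0.41715078 1.04229452] 85.23572200718402 [[-9.52470326e-02  9.95451118e-01 -2.25279143e-03]
 [ 9.95453649e-01  9.52472185e-02 -2.48773621e-05]
 [ 1.89807920e-04 -2.24491895e-03 -9.99997462e-01]]
```

View pics/c13.png

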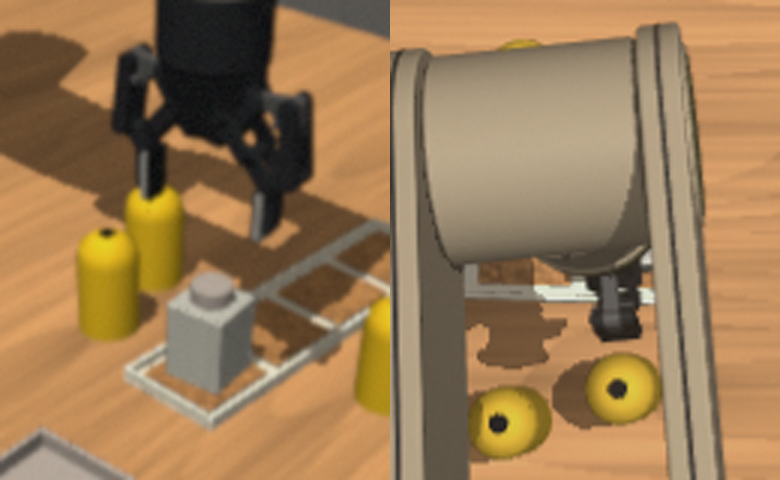

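>>> servo_tool(plan=[0.002,0.004,-0.1,0,0,0,1,0.002,0.004,-0.2,0,0,0,1,0.002,0.004,-0.2425,0,0,0,1,0.002,0.004,-0.2425,0,0,0,1,0.002,0.004,-0.2425,0,0,0,0,0.002,0.004,-0.2425,0,0,0,0,0.002,0.004,-0.2425,0,0,0,0,0.002,0.004,-0.2425,0,0,0,0,0.002,0.004,-0.2425,0,0,0,0,0.002,0.004,-0.2425,0,0,0,0], force=40)

```text
t: 25.95
tool_pos: [480.8, 102.3, 38.5]
orientation: [[-0.095, 0.995, 0.002], [0.995, 0.095, 0.0], [0.0, 0.002, -1.0]]
force: [-1.1, -0.8, 6.7]
opening: 47.4
```

>>> servo_tool(plan=[0,0,0,0,0,0,0,0,0,0,0,0,0,0,0,0,0.05,0,0,0,0,0,0,0.05,0,0,0,0,0,0,0.05,0,0,0,0])

```text
t: 26.45
tool_pos: [481.3, 102.4, 58.7]
orientation: [[-0.095, 0.995, 0.003], [0.995, 0.095, 0.0], [0.0, 0.003, -1.0]]
force: [-0.1, -0.0, -2.6]
opening: 47.4
```

```bash
python3 - <<'E'
from h import *
a=snap('scene','s14.png');s=read_state();print(s['t'],s['tool_pos'],s['force'],s['opening'],s['orientation'][:,2])
cv2.imwrite('pics/c14.png',cv2.resize(cv2.imread('pics/s14.png')[50:230,200:400],None,fx=3,fy=3,interpolation=2))
E
```

```text
26.5 [480.66550633 102.31513508  58.09313857] [-1.00303861  0.23651469 -2.55407729] 48.00308228086724 [ 1.98116346e-03  2.46228434e-04 -9.99998007e-01]
```

View pics/c14.png

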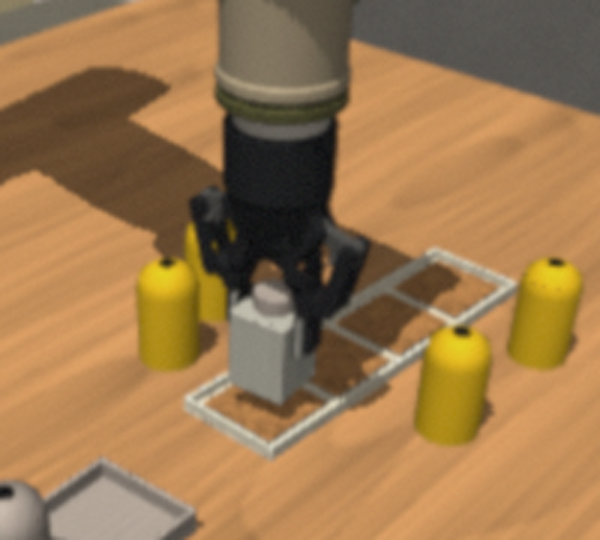

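>>> servo_tool(plan=[0,0,0.37,0,0,0,0,0,0,0.37,0,0,0,0,0,0,0.37,0,0,0,0,0.021,-0.456,0.37,0,0,-0.037,0,0.021,-0.456,0.37,0,0,-0.037,0,0.021,-0.456,0.37,0,0,-0.037,0,0.021,-0.456,0.37,0,0,-0.037,0,0.021,-0.456,0.37,0,0,-0.037,0,0.021,-0.456,0.37,0,0,-0.037,0,0.021,-0.456,0.37,0,0,-0.037,0])

```text
t: 27.5
tool_pos: [488.7, -79.3, 205.3]
orientation: [[-0.038, 0.999, 0.001], [0.999, 0.038, 0.001], [0.001, 0.001, -1.0]]
force: [-0.1, 0.7, -2.0]
opening: 47.6
```

```bash
python3 - <<'E'
from h import *
s=read_state();print(s['t'],s['tool_pos'],s['force'],s['opening'],s['orientation'])
E
```

```text
27.5 [488.74944991 -79.25357346 205.29774747] [-0.1047789   0.70178907 -2.04696962] 47.590848659169446 [[-3.77371381e-02  9.99287365e-01  8.19053564e-04]
 [ 9.99287351e-01  3.77364266e-02  8.67346620e-04]
 [ 8.35820364e-04  8.51201046e-04 -9.99999288e-01]]
```

Down to about 97 mm, then check.

>>> servo_tool(plan=[0.001,-0.002,0,0,0,0,0,0.001,-0.002,-0.1,0,0,0,0,0.001,-0.002,-0.2,0,0,0,0,0.001,-0.002,-0.27,0,0,0,0,0.001,-0.002,-0.27,0,0,0,0,0.001,-0.002,-0.27,0,0,0,0])

```text
t: 28.1
tool_pos: [489.1, -79.3, 97.6]
orientation: [[-0.039, 0.999, -0.0], [0.999, 0.039, 0.001], [0.001, 0.0, -1.0]]
force: [0.0, 0.6, -1.1]
opening: 47.7
```

```bash
python3 - <<'E'
from h import *
a=snap('scene','s15.png');s=read_state();print(s['t'],s['tool_pos'],s['force'],s['opening'],s['orientation'][:,2])
cv2.imwrite('pics/c15.png',cv2.resize(cv2.imread('pics/s15.png')[110:330,80:330],None,fx=2.6,fy=2.6,interpolation=2))
E
```

```text
28.15 [490.23606583 -79.73453152  98.9909303 ] [ 0.21302378 -0.21699281 -1.39976649] 47.45937591103994 [ 2.70006681e-03  4.06737754e-04 -9.99996272e-01]
```

View pics/c15.png

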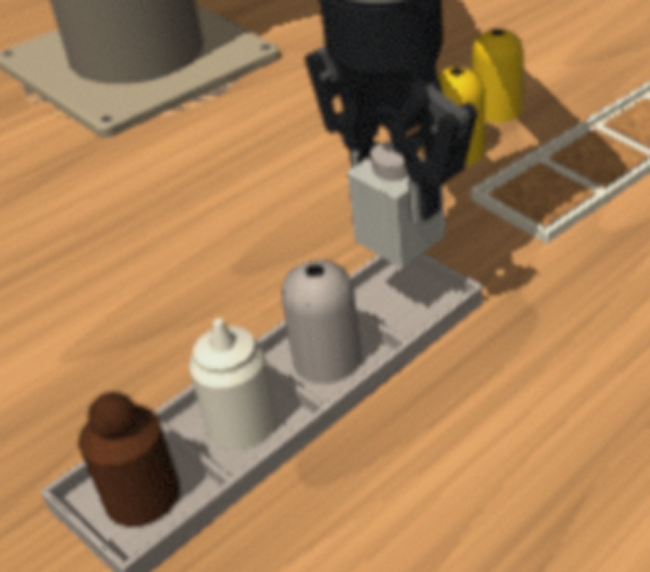

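>>> servo_tool(plan=[-0.002,0,-0.03,0,0,0,0,-0.002,0,-0.06,0,0,0,0,-0.002,0,-0.09,0,0,0,0,-0.002,0,-0.12,0,0,0,0,-0.002,0,-0.136,0,0,0,0,-0.002,0,-0.143,0,0,0,0,-0.002,0,-0.149,0,0,0,0,-0.002,0,-0.149,0,0,0,0])

```text
t: 28.95
tool_pos: [489.5, -79.8, 39.3]
orientation: [[-0.039, 0.999, 0.003], [0.999, 0.039, 0.0], [0.0, 0.003, -1.0]]
force: [-0.3, 0.5, -2.0]
opening: 47.7
```

>>> servo_tool(plan=[0,0,-0.003,0,0,0,0,0,0,-0.006,0,0,0,0,0,0,-0.006,0,0,0,0])

```text
t: 29.25
tool_pos: [489.6, -79.8, 37.0]
orientation: [[-0.039, 0.999, 0.003], [0.999, 0.039, 0.0], [0.0, 0.003, -1.0]]
force: [0.6, 0.2, -1.9]
opening: 47.5
```

>>> servo_tool(plan=[0,0,-0.003,0,0,0,0,0,0,-0.003,0,0,0,0])

```text
t: 29.45
tool_pos: [489.8, -79.8, 36.6]
orientation: [[-0.039, 0.999, 0.003], [0.999, 0.039, 0.0], [0.0, 0.003, -1.0]]
force: [-2.3, 0.2, 3.8]
opening: 47.2
```

Contact. Release, rise, then swing clear.

>>> servo_tool(plan=[0,0,0,0,0,0,1,0,0,0,0,0,0,1,0,0,0,0,0,0,1,0,0,0,0,0,0,1,0,0,0.1,0,0,0,1,0,0,0.2,0,0,0,1,0,0,0.45,0,0,0,1,0,0,0.45,0,0,0,1,0,0,0.45,0,0,0,1])

```text
t: 30.35
tool_pos: [494.0, -81.0, 225.4]
orientation: [[-0.039, 0.999, 0.016], [0.999, 0.039, -0.003], [-0.004, 0.016, -1.0]]
force: [1.3, -0.3, 1.0]
opening: 85.4
```

>>> servo_tool(plan=[-0.15,0.9,0,0,0,0,1,-0.15,0.9,0,0,0,0,1,-0.15,0.9,0,0,0,0,1,-0.15,0.9,0,0,0,0,1,-0.15,0.9,0,0,0,0,1,-0.15,0.9,0,0,0,0,1,-0.15,0.9,0,0,0,0,1,-0.15,0.9,0,0,0,0,1,-0.15,0.9,0,0,0,0,1,-0.15,0.9,0,0,0,0,1])

```text
t: 31.35
tool_pos: [434.0, 278.4, 225.0]
orientation: [[-0.039, 0.999, 0.016], [0.999, 0.039, -0.004], [-0.005, 0.016, -1.0]]
force: [-1.4, -0.4, 0.1]
opening: 85.9
```

```bash
python3 - <<'E'
from h import *
snap('scene','s16.png');snap('top','t16.png');s=read_state();print(s['t'],s['tool_pos'],s['force'],s['opening'])
A=cv2.resize(cv2.imread('pics/s16.png')[130:345,80:420],None,fx=2.2,fy=2.2,interpolation=2)[:330]
A=cv2.resize(cv2.imread('pics/s16.png')[130:340,80:420],(680,420)); B=cv2.resize(cv2.imread('pics/t16.png')[80:270,220:460],(680,538))
cv2.imwrite('pics/c16a.png',A);cv2.imwrite('pics/c16b.png',B)
E
```

```text
31.45 [434.38455624 277.67908744 225.20744998] [-0.35530459 -0.52172701 -0.56856238] 85.10482218281457
```

View pics/c16a.png

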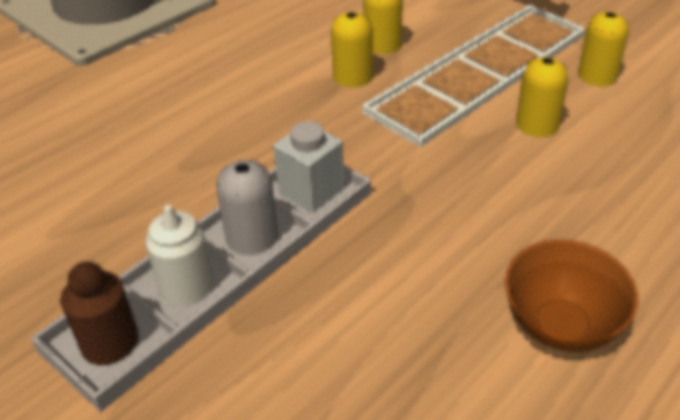

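View pics/c16b.png

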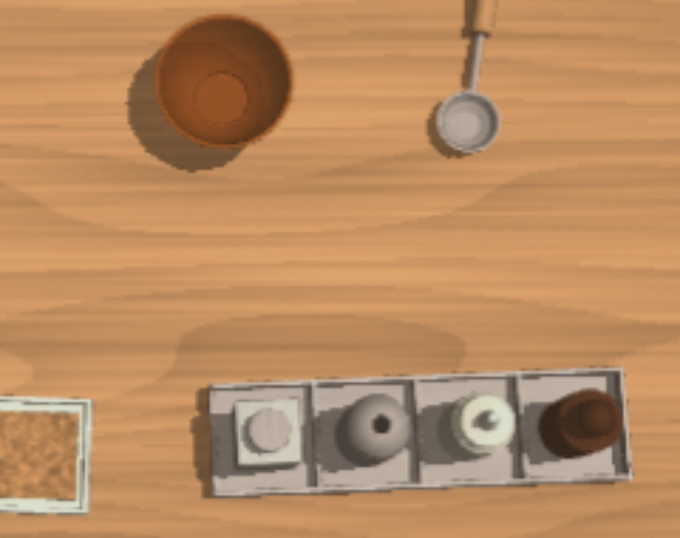

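Both views show all four upright in their pockets, in the order tin, dredger, bottle, mill from left to right. The bowl and the yellow look-alikes have not moved, and the arm is clear.

```bash
python3 -c "
from station import *
print(hand_in())"
```

```text
the job is handed in; nothing more can be done
None
```

All four containers now stand upright in the steel rack in reverse order. As seen from the robot, left to right, they are tin, grey dredger, bottle and mill. I handed in at about 31.5 s of the 115 s allowed.

- **Setting down:** I lowered each one until the wrist felt light contact (under 10 N) before opening the gripper. The highest wrist reading the moves reported was about 12 N.
- **Last check:** With the arm withdrawn, both camera pictures showed each container in its own pocket. The glass bowl and the four yellow look-alikes were where they had been.
- **Failures or disagreements:** No check failed. The recogniser gave some false and shifted boxes at the start, such as yellow look-alikes reported as dredgers. I therefore took positions from the top picture, and they matched the scene camera. The gripper tilted by up to about 1° during the moves, and the containers still stood straight.

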